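# Tap the flange boss: half a turn forward, a quarter back, half a turn forward

### The job

Finish the thread in the round flange's centre boss: take the revolving grip of the crank wrench on its tap and turn it half a turn clockwise (seen from above), stop, come back a quarter turn to break the chip, stop, then go half a turn clockwise again to depth, so that the crank ends three quarters of a turn clockwise from where it began. Let go and leave it there. Leave the same wrench on the long block alone.

Things in the scene. Friction and masses are not known exactly. Their poses are not given: they have to be found in the camera images.
- crank (a joint): Crank angle of the tap wrench on the round flange (rad). 0 at the start, grows clockwise seen from above (screwing in), so a half turn forward is +3.14. It is stiff to turn (about 0.2 N m, some 4 N at the grip), stays where it is left, and sinks 1.75 mm per full turn
- crank_grip (a point): Grasp point on the flange's wrench: on the axis of its upright round black grip (24 mm diameter, 52 mm tall), 16 mm below its top, 155 mm above the bench, 50 mm from the tap axis. The grip stands on the end of the flat crank arm and spins freely on its pin: fingers holding it from above need not turn as they lead it round. Arm and chuck lie below; the chuck top is 34 mm under this point
- crank_axis (a point): Centre of the top of the boss (40 mm diameter) of the round aluminium flange (100 mm diameter, on a square grey 120 mm plate fixed to the bench), 48 mm above the bench. The tap stands upright in it: the crank turns about the upright line through this point
- other_grip (a point): The same point of an identical crank wrench that stands in the middle of the long rectangular aluminium block (190 x 100 x 36 mm) with two rows of round bores, about 143 mm above the bench. To be left alone
Mind the look-alikes: they are no part of the job. What is shaped like the part that bears crank but pink or yellow is not meant.

How it is judged:
By the outcome, as a careful person would: the job done as asked, in the order asked, and still so for the second after the job is handed in, with the robot touching nothing.
It also fails if it takes over 51 s, if anything falls off the work surface, if the arm or the gripper's body presses on something with over 40 N, if the wrist force passes 120 N, or if a joint passes its speed limit or range.

### The arm

A 6-joint arm with a two-finger parallel gripper is mounted at the origin on the work surface. World frame = base frame: x ahead of the robot, y to its left, z up, the work surface at z = 0. Lengths are in mm, angles in rad, forces in N, time in s.
With the tool pointing down it reaches from about 350 to 975 mm from the base axis. Payload 7.1 kg.
Tool frame: the origin (TCP) lies at the very end of the fingers, on their centre line; the grasp point (between the pads) lies ctrl.hold_point_z behind it (ctrl.hold_point_z is the distance from the TCP to the grasp point, in mm); z points along the fingers, y is the line along which they close (so a half turn about z gives the same grasp; the last joint's range is limited). The gripper opens to 88 mm and grips with 3 to 60 N. Pads are 20 mm wide; open, the fingers measure 115 mm over their backs; the gripper's body (75 mm by 178 mm) begins 61 mm behind the grasp point.
Start: joints at [-1.31, 0.423, 1.63, -0, 1.089, -0.019], TCP at [172.62, -600.672, 222.675] pointing down, gripper open.
Joint ranges: [-3, 3], [-0.9, 2.11], [0.09, 2.58], [-1.31, 4.45], [0.11, 2.69], [-2.54, 2.54]. Speed limits (rad/s): [2.39, 2.39, 3.01, 3.14, 3.14, 3.14].

### API

Orientations are given as a rotation vector (axis times angle).
In Python, from workcell import ctrl gives the robot as it stands. The module is installed in compiled form; this text tells all that it offers.
- The arm moves only by the shell command python3 -m creep 'ROWS'. ROWS is JSON, a list of rows, each an object with "translation": the shift along the tool's x, y, z in mm, a list of three; "angular": the turn, a rotation vector about the tool's x, y, z in rad, a list of three; "jaw": the opening, from 0 (shut) to 1 (fully open). A call has exactly 8 rows; each row is the pose to reach, as a shift and turn from the pose commanded when the call began, along the tool's axes at that moment; what a row does not reach only later rows make up. A row lasts 1/8 s, in which the tool goes at most 62.5 mm and 10.7 degrees, less where a joint would pass 70% of its speed; a pose out of reach is approached as far as the arm can. A call with a gripper value outside its range is refused whole. The fingers move at their own pace and stop on an object; the grip force is fixed at half the most. Time passes only in rows, so rows that repeat a pose let the fingers close, or fill a call up. It gives the time, the measured TCP pose, the force, the opening and the grip force at its end, in the units of the state.
- ctrl.get_obs(): the state, without advancing time (a new reading comes with each control period).
- ctrl.get_image(name): name is "side" or "top"; returns the picture (420x560x3 uint8, red, green, blue); there is no depth.
- ctrl.camera_info(name): a dict with "camera_matrix" (3x3 intrinsics, pixels), "world_from_camera" (4x4, takes a point from camera to world coordinates). Camera axes: x right, y up, looking along -z (the intrinsics and any distortion apply to the point x, -y, -z); pixel columns grow to the right and rows downward; lengths in mm; the calibration is good to about 2 mm. A picture is of the moment at which its call begins. camera_info takes no time and is no camera call.
- ctrl.close_job(): hands the job in; it is judged then, once.
Trained networks look in the newest picture that a camera, given by its name, has taken for a name from the list of things; names that differ only in an ending like _2 or _b are one class to them, and where a whole thing is asked for, a point or a joint stands for the part that bears it (a point fixed in the world has none). Each returns a list of dicts, best first, with "score" (0 to 1); they miss things now and then, are a little off and sometimes report something else, mostly with a low value. They report only what shows in the picture. A call takes as long as a camera call. They do not tell look-alikes from the thing itself.
- ctrl.look_for(camera, label): "rect" ([left, top, right, bottom] in pixels, round what is visible of it).
The state is a dict: "t": time; "qpos": joint angles; "qvel": joint speeds; "joint_torque": joint torques, N m; "ee_pos": TCP position; "orientation": TCP orientation; "ft_force": force on the tool from outside, world axes, zero at the start; "moment": the same for the moment, N m; "width": finger opening in mm; "grasp_force": force on a finger pad.
Only numpy, scipy, OpenCV 4.12 (cv2) and the standard library are available. Lean on these libraries where they do the work, as an engineer would, in place of code of your own. Each camera call takes 0.05 s, during which the arm holds its last target. There are 200 camera calls.

## Working session

There is one attempt and no reset: what is moved stays moved. The work goes in short steps, Python scripts to look and compute and a shell command to move; the robot and the scene stay as the last step left them, time stands still between calls to the robot, and variables do not carry over. Pictures are saved under pics/ and viewed, at most 10 in all, crops included, and the job is handed in when it is done.

```bash
mkdir -p pics
cat > h.py <<'E'
import numpy as np, cv2
from workcell import ctrl
from scipy.spatial.transform import Rotation as R
def ray(cam,px):
    i=ctrl.camera_info(cam);K=np.array(i["camera_matrix"]);T=np.array(i["world_from_camera"])
    d=np.linalg.inv(K)@[px[0],px[1],1];d=T[:3,:3]@(d*[1,-1,-1]);return T[:3,3],d
def at_z(cam,px,z):
    o,d=ray(cam,px);return o+d*(z-o[2])/d[2]
def proj(cam,p):
    i=ctrl.camera_info(cam);K=np.array(i["camera_matrix"]);T=np.linalg.inv(np.array(i["world_from_camera"]))
    c=(T@np.r_[p,1])[:3]*[1,-1,-1];q=K@c;return q[:2]/q[2]
E
python3 - <<'E'
from h import *
for c in("top","side"):
    im=ctrl.get_image(c);cv2.imwrite(f"pics/{c}0.png",im[:,:,::-1])
    for l in("crank","crank_grip","crank_axis","other_grip"):
        print(c,l,[(np.round(r["rect"]).tolist(),round(r["score"],2)) for r in ctrl.look_for(c,l)[:4]])
o=ctrl.get_obs();print({k:np.round(v,3).tolist() for k,v in o.items()},ctrl.hold_point_z)
for c in("top","side"): print(ctrl.camera_info(c))
E
```

```text
top crank [([268.0, 275.0, 291.0, 320.0], 0.91), ([392.0, 294.0, 418.0, 332.0], 0.9), ([353.0, 180.0, 372.0, 219.0], 0.89)]
top crank_grip [([392.0, 291.0, 416.0, 331.0], 0.78), ([351.0, 184.0, 372.0, 222.0], 0.59), ([272.0, 276.0, 295.0, 319.0], 0.57)]
top crank_axis [([254.0, 252.0, 317.0, 324.0], 0.79), ([322.0, 170.0, 388.0, 233.0], 0.67)]
top other_grip [([174.0, 190.0, 219.0, 222.0], 0.73)]
side crank [([163.0, 275.0, 213.0, 336.0], 0.78), ([287.0, 233.0, 332.0, 287.0], 0.72)]
side crank_grip [([285.0, 230.0, 326.0, 286.0], 0.96), ([188.0, 188.0, 224.0, 239.0], 0.79), ([163.0, 275.0, 214.0, 331.0], 0.74)]
side crank_axis [([161.0, 274.0, 253.0, 388.0], 0.88), ([285.0, 233.0, 351.0, 327.0], 0.65), ([186.0, 184.0, 257.0, 275.0], 0.59)]
side other_grip [([270.0, 140.0, 300.0, 191.0], 0.64)]
{'t': 0.5, 'qpos': [-1.31, 0.423, 1.63, 0.0, 1.089, -0.019], 'qvel': [-0.002, -0.001, -0.001, 0.001, -0.0, -0.0], 'joint_torque': [-0.001, -54.415, -27.382, 0.064, 0.018, -0.0], 'ee_pos': [172.606, -600.673, 222.663], 'orientation': [-3.111, -0.438, -0.0], 'ft_force': [-0.035, 0.077, 0.147], 'm
[... 459 characters left out ...]
[-7.84976393e-03,  1.63662259e-01,  9.86485198e-01,
         1.10588402e+03],
       [ 0.00000000e+00,  0.00000000e+00,  0.00000000e+00,
         1.00000000e+00]])}
{'camera_matrix': array([[447.42229532,   0.        , 283.34254241],
       [  0.        , 447.42229532, 212.14678444],
       [  0.        ,   0.        ,   1.        ]]), 'world_from_camera': array([[ 9.94504369e-01,  7.56575195e-02, -7.23671247e-02,
         4.33134129e+02],
       [-1.04083052e-01,  6.39842675e-01, -7.61425026e-01,
        -7.25753417e+02],
       [-1.13039541e-02,  7.64772706e-01,  6.44201001e-01,
         7.05241742e+02],
       [ 0.00000000e+00,  0.00000000e+00,  0.00000000e+00,
         1.00000000e+00]])}
```

View pics/top0.png

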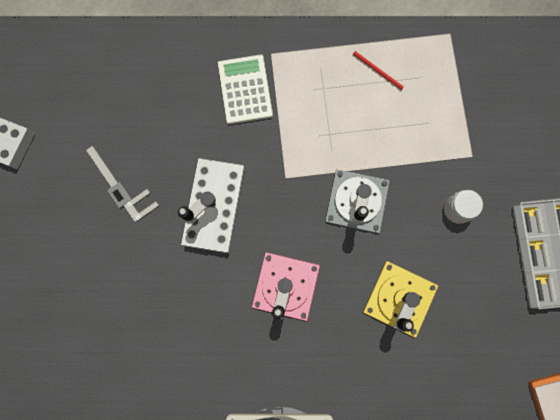

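View pics/side0.png

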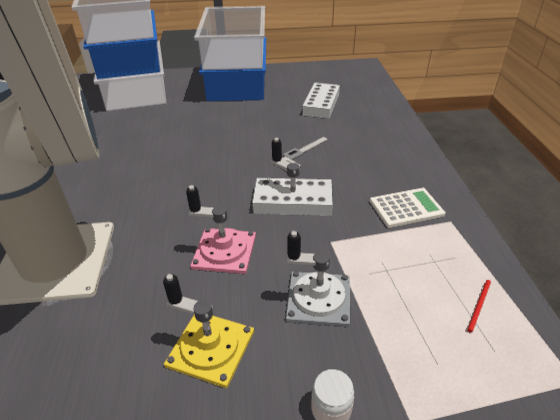

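The top view shows the grey round flange (centre about px (358,201)) with its grip at about (362,212). In the side view its grip is at (294,245) and its chuck at (320,262). The pink and yellow ones are decoys. I'll zoom in on the grey one.

Run:
```python
import cv2,numpy as np
a=cv2.imread("pics/top0.png")[160:250,315:405];b=cv2.imread("pics/side0.png")[225:330,275:365]
f=lambda x,h:cv2.resize(x,None,fx=h,fy=h,interpolation=cv2.INTER_CUBIC)
a=f(a,4.4);b=f(b,4.4);H=max(a.shape[0],b.shape[0])
p=lambda x:np.pad(x,((0,H-x.shape[0]),(0,0),(0,0)))
cv2.imwrite("pics/zoom.png",np.hstack([p(a),p(b)]));print(a.shape,b.shape)
```

```text
(396, 396, 3) (462, 396, 3)
```

View pics/zoom.png

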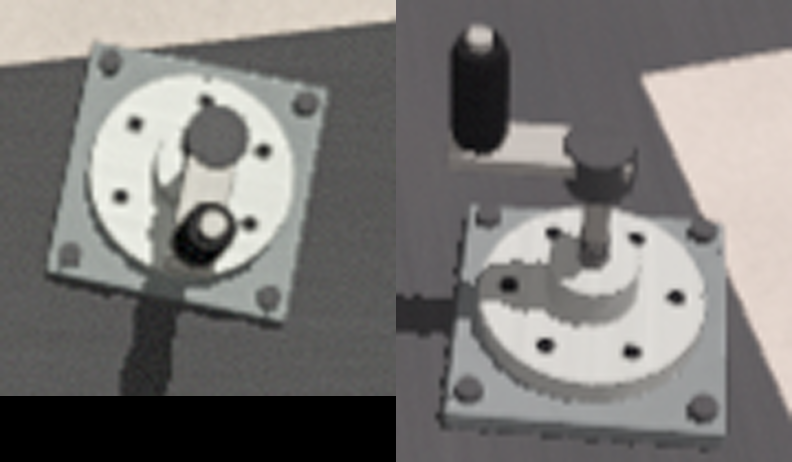

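The zoom shows the grip's pin top at top px (363.0,210.7) / side px (294.1,233.6). The chuck top is at top px (364.3,191.1) / side px (321.6,257.5).

Run:
```python
from h import *
def tri(a,b):
    (o1,d1),(o2,d2)=ray("top",a),ray("side",b)
    s=np.linalg.lstsq(np.c_[d1,-d2],o2-o1,rcond=None)[0];p,q=o1+d1*s[0],o2+d2*s[1];return (p+q)/2,np.linalg.norm(p-q)
g=tri((363,210.7),(294.1,233.6));c=tri((364.3,191.1),(321.6,257.5));print(g,c)
print(at_z("top",(363,210.7),172),at_z("side",(294.1,233.6),172))
print(at_z("top",(364.3,191.1),121),at_z("side",(321.6,257.5),121))
# plate corners, top, z~ 12
z=lambda u,v:(315+u/4.4,160+v/4.4)
for zz in(8,14):
  P=np.array([at_z("top",z(*q),zz) for q in((95,42),(328,90),(284,324),(48,272))]);print(zz,P.mean(0),np.linalg.norm(P-np.roll(P,1,0),axis=1))
im=ctrl.get_obs();M=R.from_rotvec(im["orientation"]).as_matrix();print(M.round(3))
```

```text
(array([ 505.78714744, -157.1080151 ,  173.42852215]), np.float64(0.6237003565685142)) (array([ 554.36907648, -167.79150097,  118.81415848]), np.float64(0.5237574432992462))
[ 506.33060438 -157.30184473  172.        ] [ 505.66685925 -155.63832888  172.        ]
[ 553.66658891 -167.47948019  121.        ] [ 554.18361811 -169.82436813  121.        ]
8 [ 553.70771689 -168.65715323    8.        ] [119.59355325 119.13625516 120.71637774 118.95129025]
14 [ 552.63518573 -167.90456502   14.        ] [118.93996752 118.4851686  120.05665572 118.30121453]
[[ 0.961  0.276  0.   ]
 [ 0.276 -0.961  0.   ]
 [ 0.    -0.    -1.   ]]
```

```bash
R='1'; python3 -m creep '[{"translation":[443,-334,0],"angular":[0,0,0],"jaw":1},{"translation":[443,-334,0],"angular":[0,0,0],"jaw":1},{"translation":[443,-334,0],"angular":[0,0,0],"jaw":1},{"translation":[443,-334,0],"angular":[0,0,0],"jaw":1},{"translation":[443,-334,0],"angular":[0,0,0],"jaw":1},{"translation":[443,-334,0],"angular":[0,0,0],"jaw":1},{"translation":[443,-334,0],"angular":[0,0,0],"jaw":1},{"translation":[443,-334,0],"angular":[0,0,0],"jaw":1}]'
```

```text
t: 1.5
ee_pos: [474.4, -199.4, 223.0]
orientation: [3.11, 0.438, 0.001]
ft_force: [-0.2, -0.7, -0.2]
width: 87.9
grasp_force: 0.0
```

```bash
python3 -m creep '[{"translation":[43,-32,0],"angular":[0,0,0],"jaw":1},{"translation":[43,-32,0],"angular":[0,0,0],"jaw":1},{"translation":[43,-32,10],"angular":[0,0,0],"jaw":1},{"translation":[43,-32,20],"angular":[0,0,0],"jaw":1},{"translation":[43,-32,30],"angular":[0,0,0],"jaw":1},{"translation":[43,-32,35],"angular":[0,0,0],"jaw":1},{"translation":[43,-32,35],"angular":[0,0,0],"jaw":1},{"translation":[43,-32,35],"angular":[0,0,0],"jaw":1}]'
python3 - <<'E'
from h import *
im=ctrl.get_image("side");o=ctrl.get_obs();print(o["ee_pos"],proj("side",o["ee_pos"]),proj("side",(506,-157,155)))
cv2.imwrite("pics/s1.png",cv2.resize(im[150:330,200:400,::-1],None,fx=3,fy=3,interpolation=cv2.INTER_CUBIC))
E
```

```text
t: 2.5
ee_pos: [505.9, -158.7, 187.9]
orientation: [3.111, 0.438, 0.001]
ft_force: [1.2, 1.1, -0.5]
width: 87.8
grasp_force: 0.0
[ 505.92679999 -158.63662511  187.97668309] [294.50186842 227.95560874] [294.34055401 241.14579225]
```

View pics/s1.png

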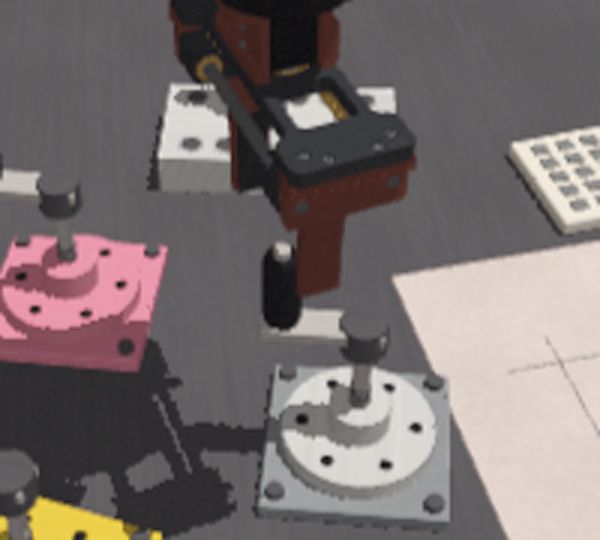

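The fingers straddle the grip: near tip at crop (320,290), far tip at (250,190), grip at (283,245) midway. Descend and close.

```bash
python3 -m creep '[{"translation":[0.5,-1.5,15],"angular":[0,0,0],"jaw":1},{"translation":[0.5,-1.5,30],"angular":[0,0,0],"jaw":1},{"translation":[0.5,-1.5,43],"angular":[0,0,0],"jaw":1},{"translation":[0.5,-1.5,51],"angular":[0,0,0],"jaw":1},{"translation":[0.5,-1.5,51],"angular":[0,0,0],"jaw":0.6},{"translation":[0.5,-1.5,51],"angular":[0,0,0],"jaw":0.4},{"translation":[0.5,-1.5,51],"angular":[0,0,0],"jaw":0.25},{"translation":[0.5,-1.5,51],"angular":[0,0,0],"jaw":0.15}]'
python3 -m creep '[{"translation":[0,0,0],"angular":[0,0,0],"jaw":0.1},{"translation":[0,0,0],"angular":[0,0,0],"jaw":0},{"translation":[0,0,0],"angular":[0,0,0],"jaw":0},{"translation":[0,0,0],"angular":[0,0,0],"jaw":0},{"translation":[0,0,0],"angular":[0,0,0],"jaw":0},{"translation":[0,0,0],"angular":[0,0,0],"jaw":0},{"translation":[0,0,0],"angular":[0,0,0],"jaw":0},{"translation":[0,0,0],"angular":[0,0,0],"jaw":0}]'
python3 - <<'E'
from h import *
o=ctrl.get_obs();print(o["ee_pos"],o["ft_force"])
M=R.from_rotvec(o["orientation"]).as_matrix()
c=np.array([554,-168.3]);g=o["ee_pos"][:2];a0=np.arctan2(*(g-c)[::-1]);print("r",np.linalg.norm(g-c),np.degrees(a0))
r=np.linalg.norm(g-c)
# shifts from start pose, per 11.25deg clockwise, tool frame
for i in range(17):
    a=a0-np.radians(11.25*i);d=c+50*np.array([np.cos(a),np.sin(a)])-(c+50*np.array([np.cos(a0),np.sin(a0)]))
    print(i,(M.T@np.r_[d,0])[:2].round(1))
E
```

```text
t: 3.55
ee_pos: [506.0, -157.0, 137.1]
orientation: [3.111, 0.438, 0.001]
ft_force: [0.8, 0.1, 0.2]
width: 51.4
grasp_force: 0.0
t: 4.55
ee_pos: [505.8, -156.9, 136.7]
orientation: [3.111, 0.438, 0.0]
ft_force: [0.2, -0.9, 0.7]
width: 23.5
grasp_force: 30.0
[ 505.79773713 -156.90594381  136.69000446] [ 0.19027811 -0.85648815  0.65366919]
r 49.530623474828296 166.70053575298746
0 [0. 0.]
1 [ 5.6 -8. ]
2 [ 12.7 -14.8]
3 [ 21.  -20.1]
4 [ 30.1 -23.6]
5 [ 39.7 -25.4]
6 [ 49.5 -25.2]
7 [ 59.1 -23. ]
8 [ 68.1 -19.1]
9 [ 76.1 -13.5]
10 [82.9 -6.4]
11 [88.2  1.9]
12 [91.7 11. ]
13 [93.4 20.6]
14 [93.2 30.4]
15 [91.1 40. ]
16 [87.2 49. ]
```

```bash
python3 -m creep '[{"translation":[5.6,-8,0],"angular":[0,0,0],"jaw":0},{"translation":[12.7,-14.8,0],"angular":[0,0,0],"jaw":0},{"translation":[21,-20.1,0],"angular":[0,0,0],"jaw":0},{"translation":[30.1,-23.6,0],"angular":[0,0,0],"jaw":0},{"translation":[30.1,-23.6,0.2],"angular":[0,0,0],"jaw":0},{"translation":[30.1,-23.6,0.2],"angular":[0,0,0],"jaw":0},{"translation":[30.1,-23.6,0.2],"angular":[0,0,0],"jaw":0},{"translation":[30.1,-23.6,0.2],"angular":[0,0,0],"jaw":0}]'
```

```text
t: 5.55
ee_pos: [528.1, -125.6, 136.6]
orientation: [-3.11, -0.437, -0.0]
ft_force: [-2.2, 4.2, 5.7]
width: 23.3
grasp_force: 30.0
```

```bash
python3 -m creep '[{"translation":[9.6,-1.8,0.1],"angular":[0,0,0],"jaw":0},{"translation":[19.4,-1.6,0.1],"angular":[0,0,0],"jaw":0},{"translation":[29,0.6,0.2],"angular":[0,0,0],"jaw":0},{"translation":[38,4.5,0.2],"angular":[0,0,0],"jaw":0},{"translation":[46,10.1,0.3],"angular":[0,0,0],"jaw":0},{"translation":[52.8,17.2,0.3],"angular":[0,0,0],"jaw":0},{"translation":[58.1,25.5,0.4],"angular":[0,0,0],"jaw":0},{"translation":[61.6,34.6,0.4],"angular":[0,0,0],"jaw":0}]'
python3 - <<'E'
from h import *
o=ctrl.get_obs();print(o["ee_pos"],o["ft_force"],o["moment"]);d=o["ee_pos"][:2]-np.array([554,-168.3]);print(np.hypot(*d),np.degrees(np.arctan2(d[1],d[0])))
E
```

```text
t: 6.55
ee_pos: [597.7, -141.6, 136.1]
orientation: [-3.11, -0.438, -0.002]
ft_force: [-0.9, 5.2, 2.4]
width: 23.6
grasp_force: 30.0
[ 597.65445754 -141.56765202  136.13467347] [-0.93570021  5.21106237  2.4308477 ] [ 1.10338077  0.32692547 -0.01710704]
51.18915990061914 31.481735531796215
```

```bash
python3 -m creep '[{"translation":[1.7,9.6,0],"angular":[0,0,0],"jaw":0},{"translation":[1.5,19.4,0.1],"angular":[0,0,0],"jaw":0},{"translation":[-0.6,29,0.2],"angular":[0,0,0],"jaw":0},{"translation":[-4.5,38,0.2],"angular":[0,0,0],"jaw":0},{"translation":[-4.5,38,0.2],"angular":[0,0,0],"jaw":0},{"translation":[-4.5,38,0.2],"angular":[0,0,0],"jaw":0},{"translation":[-4.5,38,0.2],"angular":[0,0,0],"jaw":0},{"translation":[-4.5,38,0.2],"angular":[0,0,0],"jaw":0}]'
python3 - <<'E'
from h import *
o=ctrl.get_obs();print(o["ee_pos"],o["ft_force"],o["moment"]);d=o["ee_pos"][:2]-np.array([554,-168.3]);print(np.hypot(*d),np.degrees(np.arctan2(d[1],d[0])))
im=ctrl.get_image("side");cv2.imwrite("pics/s2.png",cv2.resize(im[150:330,200:400,::-1],None,fx=3,fy=3,interpolation=cv2.INTER_CUBIC))
E
```

```text
t: 7.55
ee_pos: [603.2, -180.1, 135.9]
orientation: [3.11, 0.438, 0.0]
ft_force: [-0.4, -0.0, 0.5]
width: 23.5
grasp_force: 30.0
[ 603.22883252 -180.12137571  135.91412959] [-0.38197709 -0.01672192  0.49417992] [-0.02860057  0.02027548 -0.01188766]
50.62828137797296 -13.502837655945577
```

View pics/s2.png

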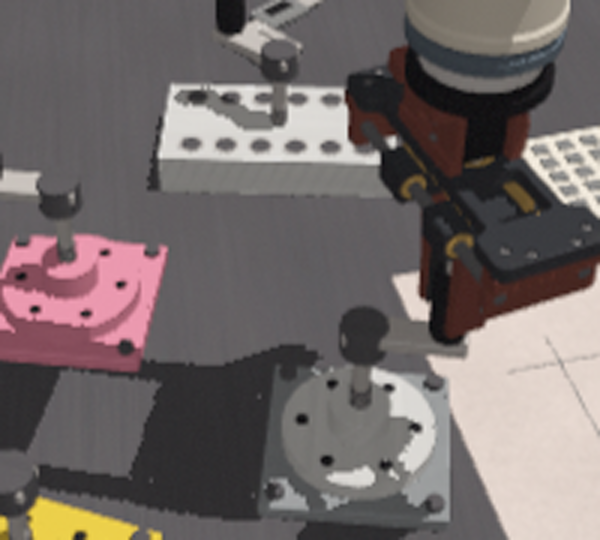

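The side view shows the fingers still on the grip at crop (445,320), and the arm pointing right from the chuck (363,335). The half turn is done and the arm is at rest. Now a quarter turn back.

```bash
python3 -m creep '[{"translation":[3.9,-9,0],"angular":[0,0,0],"jaw":0},{"translation":[6,-18.6,-0.1],"angular":[0,0,0],"jaw":0},{"translation":[6.2,-28.4,-0.1],"angular":[0,0,0],"jaw":0},{"translation":[4.5,-38,-0.2],"angular":[0,0,0],"jaw":0},{"translation":[1,-47.1,-0.2],"angular":[0,0,0],"jaw":0},{"translation":[-4.3,-55.4,-0.3],"angular":[0,0,0],"jaw":0},{"translation":[-11.1,-62.5,-0.4],"angular":[0,0,0],"jaw":0},{"translation":[-19.1,-68.1,-0.4],"angular":[0,0,0],"jaw":0}]'
python3 -m creep '[{"translation":[0,0,0],"angular":[0,0,0],"jaw":0},{"translation":[0,0,0],"angular":[0,0,0],"jaw":0},{"translation":[0,0,0],"angular":[0,0,0],"jaw":0},{"translation":[0,0,0],"angular":[0,0,0],"jaw":0},{"translation":[0,0,0],"angular":[0,0,0],"jaw":0},{"translation":[0,0,0],"angular":[0,0,0],"jaw":0},{"translation":[0,0,0],"angular":[0,0,0],"jaw":0},{"translation":[0,0,0],"angular":[0,0,0],"jaw":0}]'
python3 - <<'E'
from h import *
o=ctrl.get_obs();c=np.array([554.5,-168.5]);d=o["ee_pos"][:2]-c;a0=np.arctan2(d[1],d[0]);print(np.hypot(*d),np.degrees(a0))
M=R.from_rotvec(o["orientation"]).as_matrix();at=np.radians(166.7-270)
for i in range(17):
    a=a0+(at-a0)*i/16;p=50*np.array([np.cos(a),np.sin(a)])-50*d/np.hypot(*d)
    q=(M.T@np.r_[p,0])[:2]
    if i==8:q8=q
    print(i,q.round(1),(q-q8).round(1) if i>=8 else "")
E
```

```text
t: 8.6
ee_pos: [567.0, -119.3, 136.6]
orientation: [3.11, 0.438, 0.005]
ft_force: [5.2, -1.9, -2.5]
width: 23.4
grasp_force: 30.0
t: 9.6
ee_pos: [566.2, -119.4, 136.5]
orientation: [-3.11, -0.438, -0.001]
ft_force: [2.6, 5.4, 4.2]
width: 23.3
grasp_force: 30.0
50.52506137912671 76.5938488623671
0 [0. 0.] 
1 [8.  5.6] 
2 [14.8 12.7] 
3 [20. 21.] 
4 [23.6 30.1] 
5 [25.3 39.7] 
6 [25.1 49.5] 
7 [23.  59.1] 
8 [19.  68.1] [0. 0.]
9 [13.4 76.1] [-5.6  8. ]
10 [ 6.3 82.9] [-12.7  14.8]
11 [-1.9 88.1] [-21.   20.1]
12 [-11.1  91.7] [-30.1  23.6]
13 [-20.7  93.4] [-39.7  25.3]
14 [-30.5  93.2] [-49.5  25.1]
15 [-40.1  91.1] [-59.1  23. ]
16 [-49.   87.1] [-68.1  19.1]
```

```bash
python3 -m creep '[{"translation":[8,5.6,0],"angular":[0,0,0],"jaw":0},{"translation":[14.8,12.7,0.1],"angular":[0,0,0],"jaw":0},{"translation":[20,21,0.1],"angular":[0,0,0],"jaw":0},{"translation":[23.6,30.1,0.2],"angular":[0,0,0],"jaw":0},{"translation":[25.3,39.7,0.3],"angular":[0,0,0],"jaw":0},{"translation":[25.1,49.5,0.3],"angular":[0,0,0],"jaw":0},{"translation":[23,59.1,0.4],"angular":[0,0,0],"jaw":0},{"translation":[19,68.1,0.4],"angular":[0,0,0],"jaw":0}]'
python3 -m creep '[{"translation":[-5.6,8,0],"angular":[0,0,0],"jaw":0},{"translation":[-12.7,14.8,0.1],"angular":[0,0,0],"jaw":0},{"translation":[-21,20.1,0.1],"angular":[0,0,0],"jaw":0},{"translation":[-30.1,23.6,0.2],"angular":[0,0,0],"jaw":0},{"translation":[-39.7,25.3,0.3],"angular":[0,0,0],"jaw":0},{"translation":[-49.5,25.1,0.3],"angular":[0,0,0],"jaw":0},{"translation":[-59.1,23,0.4],"angular":[0,0,0],"jaw":0},{"translation":[-68.1,19.1,0.4],"angular":[0,0,0],"jaw":0}]'
python3 -m creep '[{"translation":[0,0,0],"angular":[0,0,0],"jaw":0},{"translation":[0,0,0],"angular":[0,0,0],"jaw":0},{"translation":[0,0,0],"angular":[0,0,0],"jaw":0},{"translation":[0,0,0],"angular":[0,0,0],"jaw":0},{"translation":[0,0,0],"angular":[0,0,0],"jaw":0},{"translation":[0,0,0],"angular":[0,0,0],"jaw":0},{"translation":[0,0,0],"angular":[0,0,0],"jaw":0},{"translation":[0,0,0],"angular":[0,0,0],"jaw":0}]'
python3 - <<'E'
from h import *
o=ctrl.get_obs();c=np.array([554.5,-168.5]);d=o["ee_pos"][:2]-c;print(np.hypot(*d),np.degrees(np.arctan2(d[1],d[0])))
E
```

```text
t: 10.6
ee_pos: [603.2, -179.6, 135.9]
orientation: [-3.11, -0.438, -0.0]
ft_force: [2.3, 4.7, 3.3]
width: 23.8
grasp_force: 30.0
t: 11.6
ee_pos: [542.8, -217.0, 135.1]
orientation: [-3.111, -0.437, -0.001]
ft_force: [6.8, 5.4, -3.6]
width: 23.7
grasp_force: 30.0
t: 12.6
ee_pos: [542.3, -216.8, 135.1]
orientation: [-3.11, -0.438, 0.002]
ft_force: [1.4, 5.1, -2.4]
width: 23.1
grasp_force: 30.0
49.81180591464215 -104.18334421505422
```

```bash
python3 -m creep '[{"translation":[0,0,0],"angular":[0,0,0],"jaw":0.3},{"translation":[0,0,0],"angular":[0,0,0],"jaw":0.5},{"translation":[0,0,0],"angular":[0,0,0],"jaw":0.8},{"translation":[0,0,0],"angular":[0,0,0],"jaw":1},{"translation":[0,0,0],"angular":[0,0,0],"jaw":1},{"translation":[0,0,0],"angular":[0,0,0],"jaw":1},{"translation":[0,0,0],"angular":[0,0,0],"jaw":1},{"translation":[0,0,0],"angular":[0,0,0],"jaw":1}]'
python3 -m creep '[{"translation":[0,0,-8],"angular":[0,0,0],"jaw":1},{"translation":[0,0,-22],"angular":[0,0,0],"jaw":1},{"translation":[0,0,-40],"angular":[0,0,0],"jaw":1},{"translation":[0,0,-60],"angular":[0,0,0],"jaw":1},{"translation":[0,0,-85],"angular":[0,0,0],"jaw":1},{"translation":[0,0,-110],"angular":[0,0,0],"jaw":1},{"translation":[0,0,-120],"angular":[0,0,0],"jaw":1},{"translation":[0,0,-120],"angular":[0,0,0],"jaw":1}]'
python3 - <<'E'
from h import *
im=ctrl.get_image("side");cv2.imwrite("pics/s3.png",cv2.resize(im[150:330,200:400,::-1],None,fx=3,fy=3,interpolation=cv2.INTER_CUBIC))
a=np.radians(166.7-270);print(proj("side",(554.5+50*np.cos(a),-168.5+50*np.sin(a),171)))
E
```

```text
t: 13.6
ee_pos: [542.8, -217.1, 135.5]
orientation: [3.111, 0.438, -0.0]
ft_force: [0.1, 0.4, -0.1]
width: 87.6
grasp_force: 0.0
t: 14.6
ee_pos: [543.2, -217.2, 256.5]
orientation: [3.11, 0.438, 0.003]
ft_force: [-0.1, -0.1, -0.5]
width: 88.2
grasp_force: 0.0
[321.08083517 257.43633633]
```

View pics/s3.png

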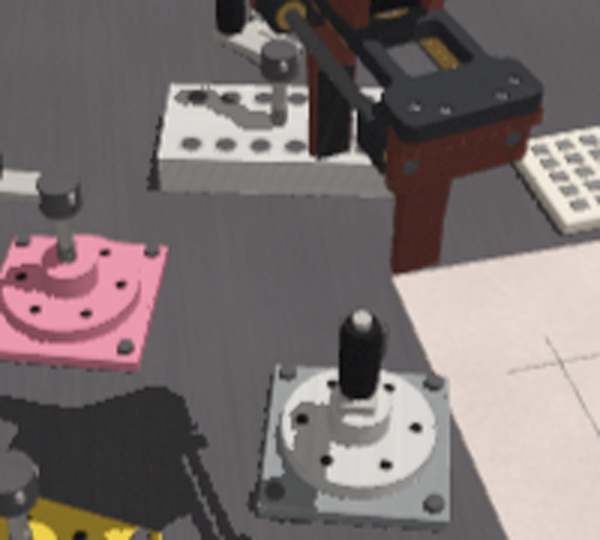

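The grip top is at crop (362,318), which is px (320.7,256). The predicted position was (321.1,257.4), so the crank is at three quarters of a turn, and the gripper is clear. Handing in.

```bash
python3 -c "
from workcell import ctrl
print(ctrl.close_job())"
```

```text
the job is handed in; nothing more can be done
None
```

The flange's crank went half a turn clockwise, a quarter back and half a turn clockwise again, ending about 271° clockwise of its start (270° asked); I released it, lifted the gripper clear, left the long block's wrench alone and handed the job in at about 15 s.

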